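# Peel the top sample tray off its sticky stack and present it over the notebook

## Robot

A 6-joint arm with a two-finger parallel gripper is mounted at the origin on a cart in front of the work surface, level with it; the furniture and walls round the work are solid. World frame = base frame: x ahead of the robot, y to its left, z up, the work surface at z = 0. Lengths are in mm, angles in rad, forces in N, time in s.
With the tool pointing down it reaches from about 350 to 975 mm from the base axis. Payload 7.1 kg.
Tool frame: the origin (TCP) lies between the finger pads; the fingertips stand 19 mm ahead of it and the grasp point (between the pads) is the TCP; y points along the fingers, z is the direction in which the jaws open and shut, and the axes are right-handed (so a half turn about y gives the same grasp; the last joint's range is limited). The gripper opens to 88 mm and grips with 3 to 60 N. Pads are 20 mm wide; open, the fingers measure 115 mm over their backs; the gripper's body (75 mm by 178 mm) begins 61 mm behind the grasp point.
Start: joints at [-1.187, 0.423, 1.63, -0, 1.089, -0.019], TCP at [245.013, -574.955, 241.675] pointing down, gripper open.
Joint ranges: [-3, 3], [-0.9, 2.11], [0.09, 2.58], [-1.31, 4.45], [0.11, 2.69], [-2.54, 2.54]. Speed limits (rad/s): [2.39, 2.39, 3.01, 3.14, 3.14, 3.14].

## Interface

Orientations are given as a rotation vector (axis times angle).
In Python, from workcell import ctrl gives the robot as it stands.
- The arm moves only by the tool servo_tool, never from a script. Its argument "moves" is text: rows parted by semicolons, each of 6 numbers parted by spaces: the shift along the world's x, y, z in m, then the turn, a rotation vector about the world's x, y, z in degrees. A call has 1 to 8 rows; each row is the pose to reach, as a shift and turn from the pose commanded when the call began; what a row does not reach only later rows make up. A row lasts 1/8 s, in which the tool goes at most 62.5 mm and 10.7 degrees, less where a joint would pass 70% of its speed; a pose out of reach is approached as far as the arm can. A call with a gripper value outside its range is refused whole. "hand" is the closure in counts, from 0 (fully open) to 255 (shut), set as the call begins (left out, the last holds). The fingers move at their own pace and stop on an object; the grip force is fixed at half the most. Time passes only in rows, so rows that repeat a pose let the fingers close. It gives the time, the measured TCP pose, the force and the opening at its end, in the units of the state.
- ctrl.get_obs(): the state, without advancing time (a new reading comes with each control period).
- ctrl.get_image(name): name is "scene" or "side" or "wrist"; returns a dict with "pixels" (384x512x3 uint8, red, green, blue), "depth" (384x512 float32, mm along the optical axis (not along the pixel's ray), 0 where there is no reading), "vertical_fov" (degrees; the focal length in pixels is half the picture's height over the tangent of half this angle, whatever the lens; pixels are square), "cx", "cy" (the principal point, pixels), "xyz" and "attitude" of the camera in the world; the wrist camera has in their place "T_tool_cam" (4x4, takes a point from camera to tool coordinates, whose origin is the TCP and whose axes are the tool frame's). Camera axes: x right, y up, looking along -z (the intrinsics and any distortion apply to the point x, -y, -z); pixel columns grow to the right and rows downward; lengths in mm; the calibration is good to about 2 mm. The wrist camera is an equidistant fisheye: a pixel r from the principal point sees the ray r / f radians off the axis. A picture is of the moment at which its call begins: read the wrist's pose just before it.
- ctrl.close_job(): hands the job in, once; it reports no verdict.
The state is a dict: "t": time; "qpos": joint angles; "qvel": joint speeds; "joint_torque": joint torques, N m; "ee_pos": TCP position; "orientation": TCP orientation; "ft_force": force on the tool from outside, world axes, zero at the start; "moment": the same for the moment, N m; "width": finger opening in mm.
Only numpy, scipy, OpenCV 4.12 (cv2) and the standard library are available. Lean on these libraries where they do the work, as an engineer would, in place of code of your own. Each camera call takes 0.05 s, during which the arm holds its last target.

## Task

Pull the red knob of the sprung hold-down bolt outward until it reaches its stop (it stays out), then peel the top tray off the sticky stack by its blue tab: raise the tab corner until the tray is clearly tilted while the opposite corner still rests in its place on the stack, and only then lift the tray away. Finish while still gripping the tray, holding it level and still in the air, centred over the red notebook, 10 to 25 cm above the worktop; do not put it down or let it go, leave the bolt out, and do not disturb the white jar, the timer, the marker pen or the petri dish.

Things in the scene. Friction and masses are not known exactly. Their poses are not given: they have to be found in the camera images.
- holder: Fixed grey holder: square base 124 x 124 x 10 mm with three nested 104 mm trays clipped to it, on which the loose top tray sits. Origin: underside centre, at worktop height. The trays stand cornerwise: +x runs along the diagonal to the tab corner, +y along the other diagonal to the bolt, z up. The fixed pile ends 45 mm above the worktop. Bolt block: out to y = 148 mm, 59 mm high.
- seat_far (a point): Point on the fixed trays, 45 mm above the worktop and 68 mm from the holder's centre along its -x, under the corner of the top tray opposite the tab.
- plunger (a joint): Travel of the hold-down bolt in m: 0 = in, 0.025 = out at its stop, along the holder's +y. Starts at 0 to 0.004. Its steel tongue (14 mm wide, 5 mm thick, top 58 mm above the worktop) lies over the tray's +y corner and bars it until drawn out by about 0.018. Pulling takes 3 to 5 N; a spring of 60 N/m pulls it back, but 3 N of friction keeps it where it is left.
- knob_top (a point): Centre of the top of the bolt's red knob, 88 mm above the worktop and, bolt in, 105 mm from the holder's centre along +y. The knob is an upright round post, 30 mm high, 14 mm in diameter over its upper 21 mm and 11 mm at the foot, standing on the steel tongue; pinch it from above. Axes as the holder's.
- tray: Loose top tray, white plastic, about 80 g: square rim 104 x 104 mm, 12 mm wide, 7 mm high, cup 14 mm deep below, nested in the tray beneath. Four sprung pads cling: a straight pull takes about 10 N, peeling at the tab less; free once raised 11 mm all over. Origin: centre, at the rim's underside (45 mm above the worktop at first). +x along the diagonal to the tab corner, z up; at first as the holder's.
- tab_top (a point): Centre of the top edge of the tray's blue upright tab, 54 mm from the tray's centre along +x and 35 mm above the rim's underside (80 mm above the worktop at first). The tab is 26 mm long along the tray's x, 8 mm thick along its y, and rises 28 mm above the rim; pinch it from above across its thickness. Axes as the tray's.
- tray_far (a point): Point on the underside of the tray's rim at the corner opposite the tab, 68 mm from the tray's centre along its -x; in place it lies on seat_far.
- notebook: Red notebook lying flat, 148 x 109 x 15 mm (x, y, z), fixed to the worktop. Origin: centre of its underside. The tray is to be held above it.
- jar: White plastic jar with screw cap, 68 mm in diameter, 85 mm high; origin at underside centre. Not to be disturbed.
- stopwatch: Small white lab timer with coloured buttons, 66 x 62 x 18 mm; origin at underside centre. Not to be disturbed.
- pen: Red and white marker pen lying flat, 17 x 135 x 16 mm, along its y; origin at underside centre. Not to be disturbed.
- dish: Shut petri dish, 60 mm in diameter, 13 mm high; origin at underside centre. Not to be disturbed.

How it is judged (in metres and radians):
On the way, in this order (a step that is already met when the one before it is completed fails the run):
1. the bolt is drawn out to its stop, with the tray still in place (value of joint plunger above 0.022 m and distance between tray_far and seat_far below 0.006 m and angle between tray's own z axis and vertical below 0.08 rad), for 0.1 s.
2. the tray is tilted by its tab corner (about 13 degrees or more) while the opposite corner still rests in its place (angle between tray's own z axis and vertical above 0.22 rad and z of tab_top in the frame of holder above 0.095 m and distance between tray_far and seat_far below 0.015 m), for 0.1 s.
At the end, for the whole second after the job is handed in: The fingers still grip the tray, which hangs still and level (within 15 degrees) in the air, its centre within 50 mm of the notebook's centre seen from above and 90 to 270 mm above the worktop, touching neither notebook nor holder; the bolt is still drawn out (more than 18 of its 25 mm) (horizontal distance between tray and notebook below 0.05 m and height (world z) of tray between 0.09 and 0.27 m and angle between tray's own z axis and vertical below 0.26 rad and contact force between the fingers and tray above 1 N and contact force between tray and notebook below 0.1 N and contact force between tray and holder below 0.1 N and linear speed of tray below 0.03 m/s and value of joint plunger above 0.018 m); the arm keeps its last pose, push and grip.
It fails at once if the white jar, timer, pen or petri dish is moved by more than 25 mm (distance of any of jar, stopwatch, pen, dish from where it was at the start of the episode above 0.025 m).
It also fails if it takes over 48 s, if anything falls off the work surface, if the arm or the gripper's body presses on something with over 40 N, if the wrist force passes 120 N, or if a joint passes its speed limit or range.

## Working session

There is one attempt and no reset: what is moved stays moved. The work goes in short steps, Python scripts to look and compute and a tool call to move; the robot and the scene stay as the last step left them, time stands still between calls to the robot, and variables do not carry over. Pictures are saved under pics/ and viewed, and the job is handed in when it is done.

Besides the shell and the picture viewer there is one more tool, called after "Request:" as name(argument=value, ...), one argument or row to a line, values as JSON. servo_tool: Moves the arm, as the interface text tells. Its arguments: {"type":"object","properties":{"moves":{"type":"string"},"hand":{"type":"number"}},"required":["moves"]}

```bash
ls; mkdir -p pics; cat > h.py <<'E'
import numpy as np, cv2
from workcell import ctrl
from scipy.spatial.transform import Rotation as R
def save(n,im): cv2.imwrite(f'pics/{n}.png',im['pixels'][:,:,::-1])
E
python3 - <<'E'
from h import *
import pickle
o=ctrl.get_obs(); print(o)
for n in ['scene','side','wrist']:
    im=ctrl.get_image(n); save(n+'0',im); pickle.dump(im,open(n+'0.pkl','wb'))
    print(n,{k:v for k,v in im.items() if k not in('pixels','depth')})
E
```

```text
pics
{'t': 0.0, 'qpos': array([-1.18702804e+00,  4.23842491e-01,  1.63069102e+00,  7.53017048e-06,
        1.08859141e+00, -1.90204302e-02]), 'qvel': array([-9.05877287e-04,  1.73398795e-03, -6.07098068e-04, -2.18442746e-05,
        1.09834081e-03,  9.60168490e-04]), 'joint_torque': array([-2.95165293e-03, -5.44639564e+01, -2.73664588e+01,  6.43092510e-02,
        2.29098822e-02, -1.55865500e-04]), 'ee_pos': array([ 244.80663468, -574.48610564,  240.90024262]), 'orientation': array([-0.40861968,  2.00164781, -1.9985693 ]), 'ft_force': array([ 0.71195016,  0.63451308, -0.45256062]), 'moment': array([-0.00418651,  0.01947528,  0.05635202]), 'width': 87.97340532724131}
scene {'vertical_fov': 42.42690144895642, 'cx': 252.20341773383836, 'cy': 199.84694129522862, 'xyz': array([-244.43872819,  581.08295382, 1208.78226409]), 'attitude': array([ 0.40551162, -0.76856536, -2.0326937 ])}
side {'vertical_fov': 53.138347231461594, 'cx': 256.2203795183118, 'cy': 189.7010244966459, 'xyz': array([ 436.71540402, 1083.88961021, 1012.58291444]), 'attitude': array([ 0.06599183, -1.24364055, -2.74733471])}
wrist {'vertical_fov': 65.70646984690485, 'cx': 265.108579770991, 'cy': 188.21892297187503, 'T_tool_cam': array([[-8.69753134e-05, -9.52584540e-01, -3.04274032e-01,
        -8.46182694e+01],
       [-5.19575722e-04,  3.04274035e-01, -9.52584401e-01,
        -1.42064397e+02],
       [ 9.99999861e-01,  7.52420728e-05, -5.21404130e-04,
         3.87412790e-01],
       [ 0.00000000e+00,  0.00000000e+00,  0.00000000e+00,
         1.00000000e+00]])}
```

View pics/scene0.png

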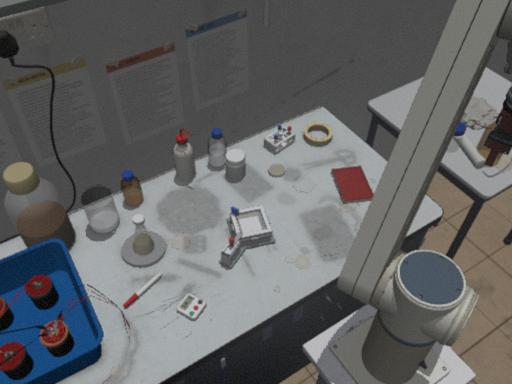

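View pics/side0.png

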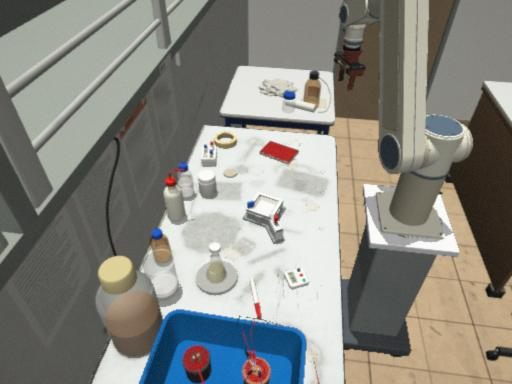

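View pics/wrist0.png

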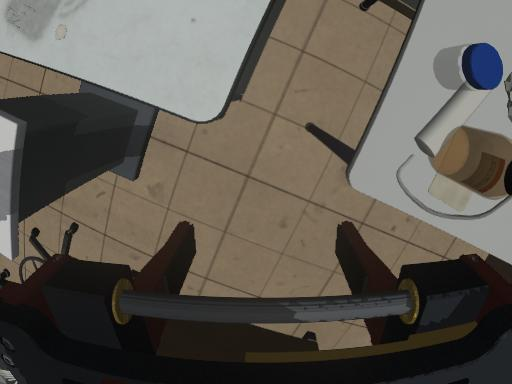

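Scene view: holder near (250,228), blue tab near (235,211), red knob near (232,241), notebook (352,184), timer (192,306), pen (143,290), jar (235,165), dish (277,170). I'll measure these next.

```bash
cat >> h.py <<'E'
def f_of(im): return 192/np.tan(np.radians(im['vertical_fov'])/2)
def ray(im,u,v):
    f=f_of(im); d=np.stack([(np.asarray(u)-im['cx'])/f,-(np.asarray(v)-im['cy'])/f,-np.ones(np.shape(u))],-1)
    return d@R.from_rotvec(im['attitude']).as_matrix().T
def onz(im,u,v,z):
    d=ray(im,u,v); c=im['xyz']; return c+d*((z-c[2])/d[...,2])[...,None]
def pts(im):
    v,u=np.mgrid[0:384,0:512]; return im['xyz']+ray(im,u,v)*im['depth'][...,None]
def proj(im,p):
    c=R.from_rotvec(im['attitude']).as_matrix().T@(np.asarray(p)-im['xyz']); f=f_of(im)
    return im['cx']+f*c[0]/-c[2], im['cy']-f*c[1]/-c[2]
def tri(a,ua,b,ub):
    d1=ray(a,*ua);d2=ray(b,*ub);d1/=np.linalg.norm(d1);d2/=np.linalg.norm(d2)
    s=np.linalg.lstsq(np.stack([d1,-d2],1),b['xyz']-a['xyz'],rcond=None)[0]
    p=a['xyz']+d1*s[0];q=b['xyz']+d2*s[1];return (p+q)/2,np.linalg.norm(p-q)
E
python3 - <<'E'
from h import *
import pickle
for n,(r0,r1,c0,c1) in {'scene':(190,280,200,290),'side':(180,255,230,305)}.items():
    im=pickle.load(open(n+'0.pkl','rb')); px=im['pixels']; P=pts(im)
    cv2.imwrite(f'pics/{n}_z.png',cv2.resize(px[r0:r1,c0:c1,::-1],None,fx=6,fy=6,interpolation=cv2.INTER_NEAREST))
    h=cv2.cvtColor(px,cv2.COLOR_RGB2HSV); H,S,V=[h[...,i] for i in range(3)]
    for nm,m in {'blue':(abs(H.astype(int)-115)<15)&(S>120)&(V>60),'red':((H<8)|(H>172))&(S>120)&(V>60)}.items():
        k,l,st,ce=cv2.connectedComponentsWithStats(m.astype(np.uint8))
        for i in range(1,k):
            if st[i,4]>=8:
                q=P[l==i]; print(n,nm,st[i],ce[i].round(1),np.median(q,0).round(0),'max',q.max(0).round(0),'min',q.min(0).round(0))
E
```

```text
scene blue [455 122  11  13  81] [460.2 128.2] [ 484. -789.   52.] max [ 510.  581. 1209.] min [-244. -820.   36.]
scene blue [212 128  10  11  81] [216.1 132.5] [839.   7. 141.] max [ 866.  581. 1209.] min [-244.  -12.  120.]
scene blue [122 170  11  11  90] [126.9 175. ] [837. 324. 122.] max [856. 337. 127.] min [822. 308. 104.]
scene blue [232 207   6   4  16] [234.2 208.8] [578. 101.  80.] max [584. 104.  83.] min [568.  95.  73.]
scene blue [   0  238  103  146 7756] [ 45.9 306.7] [595. 671.   9.] max [ 776.  838. 1209.] min [-244.  567.   -3.]
scene red [183 129  10   6  16] [187.6 131.2] [821. 113. 208.] max [904. 121. 215.] min [809.  84. 136.]
scene red [176 131  11  13 100] [181.  138.1] [845. 129. 172.] max [864. 143. 198.] min [831. 108. 153.]
scene red [335 167  38  34 869] [352.9 183.5] [ 506. -315.   14.] max [ 589.  581. 1209.] min [-244. -389.    4.]
scene red [230 237   4   4  12] [231.2 238.6] [479. 170.  90.] max [484. 174.  95.] min [475. 164.  88.]
scene red [ 25 275  26  21 339] [ 38.  285.3] [625. 671.  80.] max [ 701.  710. 1209.] min [-244.  581.    5.]
scen
[... 1458 characters left out ...]
  311.] max [ 241. -481.  335.] min [ 184. -535.  229.]
side red [261 142  37  20 408] [278.8 151.2] [ 508. -315.   14.] max [ 588. 1084. 1013.] min [ 429. -386.    7.]
side red [165 169  18  18 119] [171.1 178.9] [846. 126. 172.] max [ 900. 1084. 1013.] min [437.  34. 102.]
side red [274 215   4   8  23] [275.7 218. ] [480. 171.  87.] max [ 487. 1084. 1013.] min [437. 158.  67.]
side red [255 303   6  15  58] [257.6 309.7] [501. 480.  16.] max [511. 503.  21.] min [491. 459.  10.]
side red [183 346  26  38 493] [196.  359.7] [627. 676.  78.] max [ 662. 1084. 1013.] min [437. 640.  15.]
side red [244 353  25  30 376] [256.3 369.2] [479. 677.  78.] max [ 510. 1084. 1013.] min [437. 647.  70.]
```

```bash
python3 - <<'E'
import cv2,numpy as np
a=cv2.imread('pics/scene_z.png');b=cv2.imread('pics/side_z.png')
print(a.shape,b.shape)
E
```

```text
(540, 540, 3) (450, 450, 3)
```

View pics/scene_z.png

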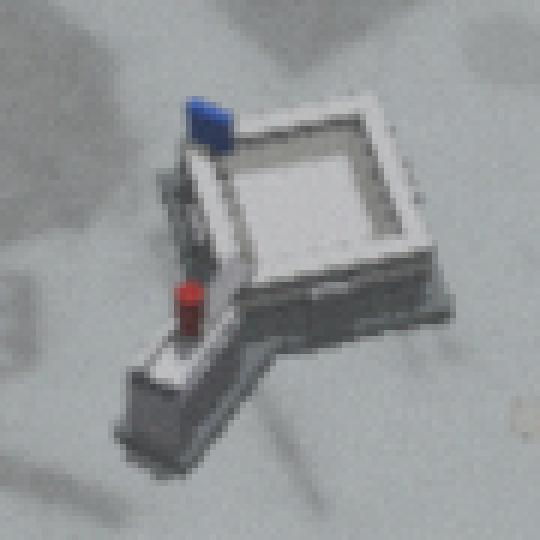

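View pics/side_z.png

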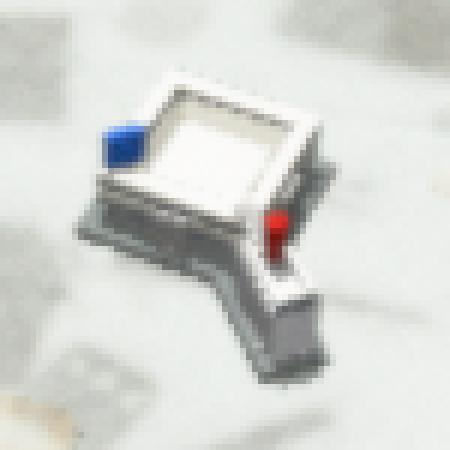

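```bash
python3 - <<'E'
from h import *
import pickle
S=pickle.load(open('scene0.pkl','rb'));D=pickle.load(open('side0.pkl','rb'))
print('tab centroid tri',tri(S,(234.2,208.8),D,(250.3,202.5)))
print('knob',tri(S,(231.7,238.3),D,(275.7,216)))
# knob top ray, tab top ray
print(onz(S,np.array([231.4]),np.array([238.3]),88),onz(D,np.array([276]),np.array([216.]),88))
# tray corners in scene (zoom px)
for (a,b) in [(375,98),(432,245),(245,300)]: print(onz(S,np.array([200+(a-2.5)/6]),np.array([190+(b-2.5)/6]),52))
for (a,b) in [(180,75),(322,128),(245,230),(98,182)]: print('side',onz(D,np.array([230+(a-2.5)/6]),np.array([180+(b-2.5)/6]),52))
# notebook
for im in(S,D):
    h=cv2.cvtColor(im['pixels'],cv2.COLOR_RGB2HSV);m=(((h[...,0]<8)|(h[...,0]>172))&(h[...,1]>120)&(h[...,2]>60)).astype(np.uint8)
    k,l,st,ce=cv2.connectedComponentsWithStats(m); i=[i for i in range(1,k) if st[i,4]>350 and 100<ce[i][1]<200][0]
    v,u=np.nonzero(l==i); p=onz(im,u,v,15)[:,:2].astype(np.float32); print(cv2.minAreaRect(p),p.mean(0))
print('jar',onz(S,np.array([235.]),np.array([154.]),85))
o=ctrl.get_obs(); M=R.from_rotvec(o['orientation']).as_matrix(); print(M.round(3)); j=M[:,2]; print(np.degrees(np.arctan2(j[1],j[0])))
T=S
E
```

```text
tab centroid tri (array([577.53003495, 100.30722043,  78.07543209]), np.float64(0.2197512279289092))
knob (array([480.81492275, 167.51507569,  90.30382701]), np.float64(1.2960108533792627))
[[482.13627879 167.87999516  88.        ]] [[480.3170331  164.33740753  88.        ]]
[[560.51287975  10.80738718  52.        ]]
[[466.53575632  39.7580006   52.        ]]
[[487.47267165 134.96898035  52.        ]]
side [[555.00751692  11.38292916  52.        ]]
side [[462.9086323   47.17916286  52.        ]]
side [[500.48639914 140.72338158  52.        ]]
side [[591.34698567 113.50923005  52.        ]]
((509.27154541015625, -314.23095703125), (97.37779235839844, 141.1811981201172), 67.13175964355469) [ 506.54742 -315.1911 ]
((509.9799499511719, -313.82171630859375), (96.21541595458984, 142.6563262939453), 67.17068481445312) [ 509.33505 -313.79794]
jar [[771.43472091 -21.95337915  85.        ]]
[[-0.92  -0.     0.392]
 [-0.392  0.001 -0.92 ]
 [-0.    -1.    -0.001]]
-66.91819235449073
```

Request:
servo_tool(
  moves="0.03 0.05 0.02 0 0 0; 0.055 0.105 0.02 0 0 1; 0.08 0.16 0.02 0 0 2; 0.105 0.215 0.02 0 0 3; 0.13 0.27 0.02 0 0 4; 0.155 0.325 0.02 0 0 4.5; 0.18 0.38 0.02 0 0 4.5; 0.2 0.43 0.02 0 0 4.5",
  hand=0,
)

```text
t: 1.15
ee_pos: [445.6, -143.0, 261.7]
orientation: [-0.479, 1.952, -1.952]
ft_force: [1.2, -0.6, 0.2]
width: 88.2
```

Request:
servo_tool(
  moves="0.01 0.055 0 0 0 0; 0.02 0.11 0 0 0 0; 0.03 0.165 0 0 0 0; 0.036 0.215 0 0 0 0; 0.036 0.26 -0.02 0 0 0; 0.036 0.3 -0.04 0 0 0; 0.036 0.313 -0.06 0 0 0; 0.036 0.313 -0.06 0 0 0",
)

```text
t: 2.15
ee_pos: [479.8, 168.5, 200.3]
orientation: [-0.485, 1.953, -1.953]
ft_force: [0.1, 0.1, 0.0]
width: 87.6
```

```bash
python3 - <<'E'
from h import *
import pickle
o=ctrl.get_obs(); print(o); im=ctrl.get_image('wrist'); save('w1',im); pickle.dump((o,im),open('w1.pkl','wb'))
E
```

```text
{'t': 2.15, 'qpos': array([ 3.14385981e-01,  3.11711788e-01,  1.91583918e+00, -1.33265998e-05,
        9.17503869e-01,  1.40188399e+00]), 'qvel': array([-0.03090443, -0.03313706, -0.01616522, -0.00573122,  0.02175348,
       -0.0115486 ]), 'joint_torque': array([  0.9899183 , -42.52741098, -23.38454962,   0.10812172,
        -0.33616662,   0.14704342]), 'ee_pos': array([479.80488528, 168.52841828, 200.28805123]), 'orientation': array([-0.48479466,  1.95260523, -1.95313249]), 'ft_force': array([0.12051755, 0.1279448 , 0.01198617]), 'moment': array([ 0.03206963, -0.0112954 , -0.02516137]), 'width': 87.64233743207235}
```

View pics/w1.png

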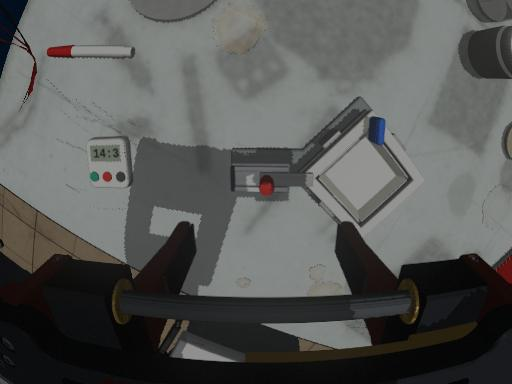

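The wrist view shows the knob near (266,186), the tab near (377,130), and the bolt block running parallel to the jaw axis. I'll refine these positions.

```bash
cat >> h.py <<'E'
def wr(im,o,u,v):
    f=f_of(im); x=np.asarray(u)-im['cx'];y=np.asarray(v)-im['cy']; r=np.hypot(x,y)+1e-9; t=r/f
    d=np.stack([np.sin(t)*x/r,-np.sin(t)*y/r,-np.cos(t)],-1)
    T=im['T_tool_cam']; M=R.from_rotvec(o['orientation']).as_matrix()
    return o['ee_pos']+M@T[:3,3], d@(M@T[:3,:3]).T, d
def wonz(im,o,u,v,z):
    c,d,_=wr(im,o,u,v); return c+d*((z-c[2])/d[...,2])[...,None]
def wpts(im,o):
    v,u=np.mgrid[0:384,0:512]; c,d,dc=wr(im,o,u,v); return c+d*(im['depth']/-dc[...,2])[...,None]
E
python3 - <<'E'
from h import *
import pickle
o,im=pickle.load(open('w1.pkl','rb')); px=im['pixels']; P=wpts(im,o)
cv2.imwrite('pics/w1z.png',cv2.resize(px[85:235,220:430,::-1],None,fx=3.5,fy=3.5,interpolation=cv2.INTER_NEAREST))
h=cv2.cvtColor(px,cv2.COLOR_RGB2HSV); H,S,V=[h[...,i].astype(int) for i in range(3)]
for nm,m in {'blue':(abs(H-115)<15)&(S>120)&(V>60),'red':((H<8)|(H>172))&(S>120)&(V>60)}.items():
    m=m.copy(); m[:85]=0;m[215:]=0;m[:,:220]=0;m[:,430:]=0
    v,u=np.nonzero(m); q=P[m]; print(nm,len(u),u.min(),u.max(),v.min(),v.max(),np.median(q,0).round(1))
    zt=80 if nm=='blue' else 88
    t=abs(q[:,2]-zt)<4; print('top',t.sum(),q[t].mean(0).round(1),q[t].min(0),q[t].max(0), u[t].mean(),v[t].mean())
    print(wonz(im,o,np.array([u[t].mean()]),np.array([v[t].mean()]),zt), cv2.minAreaRect(q[t][:,:2].astype(np.float32)))
E
```

```text
blue 240 371 384 118 144 [579.2  99.7  78.2]
top 189 [579.4  99.1  78.5] [567.88080697  90.87157155  76.11759928] [590.66613626 106.3260066   80.78863719] 380.1164021164021 131.07407407407408
[[579.21830245  99.72893048  80.        ]] ((579.320068359375, 98.80670166015625), (24.606367111206055, 8.358617782592773), 26.677207946777344)
red 156 259 273 182 195 [483.1 168.8  87.3]
top 154 [482.9 168.7  87.3] [476.29014676 162.64316977  84.71464472] [489.18612613 174.92685399  88.76225556] 265.93506493506493 188.1038961038961
[[483.09291105 168.8486701   88.        ]] ((482.7256164550781, 168.42575073242188), (12.819812774658203, 12.055707931518555), 70.7120132446289)
```

View pics/w1z.png

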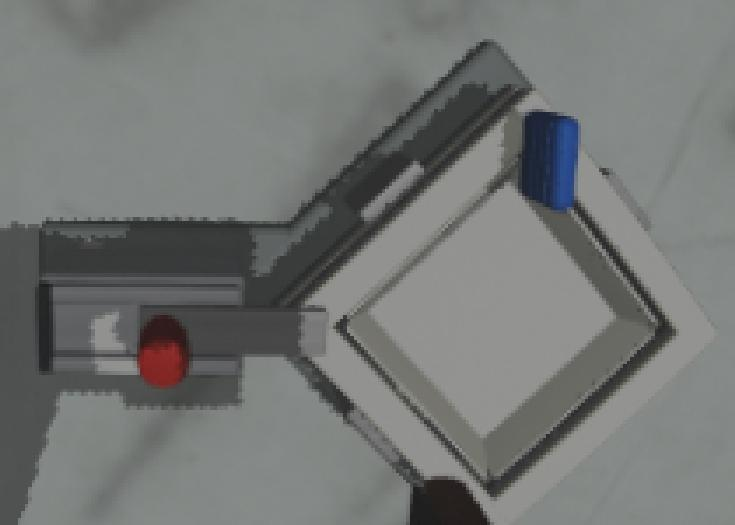

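Request:
servo_tool(
  moves="0.003 0 -0.03 0 0 0; 0.003 0 -0.06 0 0 0; 0.003 0 -0.085 0 0 0; 0.003 0 -0.105 0 0 0; 0.003 0 -0.117 0 0 0; 0.003 0 -0.117 0 0 0; 0.003 0 -0.117 0 0 0",
)

```text
t: 3.08
ee_pos: [484.7, 168.0, 85.5]
orientation: [-0.477, 1.953, -1.952]
ft_force: [0.9, 0.8, -0.2]
width: 88.0
```

Request:
servo_tool(
  moves="0 0 0 0 0 0; 0 0 0 0 0 0; 0 0 0 0 0 0; 0 0 0 0 0 0; 0 0 0 0 0 0; 0 0 0 0 0 0; 0 0 0 0 0 0; 0 0 0 0 0 0",
  hand=255,
)

```text
t: 4.08
ee_pos: [483.9, 168.2, 84.7]
orientation: [-0.479, 1.953, -1.953]
ft_force: [-1.0, 1.6, 0.1]
width: 13.0
```

Request:
servo_tool(
  moves="-0.0023 0.0045 0 0 0 0; -0.0046 0.009 0 0 0 0; -0.007 0.0135 0 0 0 0; -0.009 0.0175 0 0 0 0; -0.0105 0.0205 0 0 0 0; -0.0115 0.022 0 0 0 0; -0.0115 0.022 0 0 0 0; -0.0115 0.022 0 0 0 0",
)

```text
t: 5.08
ee_pos: [472.7, 190.2, 84.7]
orientation: [-0.479, 1.953, -1.953]
ft_force: [2.6, -2.0, -1.9]
width: 13.3
```

```bash
python3 - <<'E'
from h import *
o=ctrl.get_obs(); print(o['ee_pos'],o['ft_force'],o['width'],o['t']); save('s2',ctrl.get_image('wrist'))
E
```

```text
[472.65710343 190.17273174  84.67988685] [ 2.63904066 -2.04878918 -1.9180313 ] 13.25010549654741 5.075
```

View pics/s2.png

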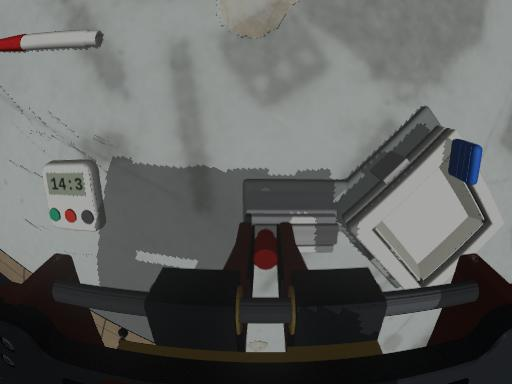

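The knob is gripped and has moved about 24.8 mm. I'll nudge it further to feel the stop.

Request:
servo_tool(
  moves="-0.0005 0.001 0 0 0 0; -0.001 0.002 0 0 0 0; -0.001 0.002 0 0 0 0; -0.001 0.002 0 0 0 0",
)

```text
t: 5.62
ee_pos: [472.5, 190.5, 84.7]
orientation: [-0.479, 1.949, -1.954]
ft_force: [8.7, -16.0, -2.7]
width: 13.1
```

Request:
servo_tool(
  moves="0.0007 -0.0015 0 0 0 0; 0.0007 -0.0015 0 0 0 0",
)

```text
t: 5.88
ee_pos: [472.6, 190.2, 84.7]
orientation: [-0.479, 1.952, -1.953]
ft_force: [4.5, -6.8, -2.3]
width: 13.5
```

Request:
servo_tool(
  moves="0 0 0 0 0 0; 0 0 0 0 0 0; 0 0 0 0 0 0; 0 0 0 0 0 0; 0 0 0.02 0 0 0; 0 0 0.06 0 0 0; 0 0 0.1 0 0 0; 0 0 0.1 0 0 0",
  hand=0,
)

```text
t: 6.88
ee_pos: [474.0, 191.3, 187.5]
orientation: [-0.473, 1.951, -1.95]
ft_force: [-1.1, 0.4, -0.5]
width: 86.9
```

```bash
python3 - <<'E'
from h import *
import pickle
o=ctrl.get_obs(); print(o['ee_pos'],o['ft_force'],o['width'],o['t']); im=ctrl.get_image('wrist'); save('w3',im)
px=im['pixels']; P=wpts(im,o)
h=cv2.cvtColor(px,cv2.COLOR_RGB2HSV); H,S,V=[h[...,i].astype(int) for i in range(3)]
for nm,m in {'blue':(abs(H-115)<15)&(S>120)&(V>60),'red':((H<8)|(H>172))&(S>120)&(V>60)}.items():
    m=m.copy(); m[:85]=0;m[235:]=0;m[:,:220]=0;m[:,470:]=0
    zt=80 if nm=='blue' else 88
    m&=abs(P[...,2]-zt)<4; v,u=np.nonzero(m);q=P[m]
    print(nm,len(u),q.mean(0).round(1),wonz(im,o,np.array([u.mean()]),np.array([v.mean()]),zt), cv2.minAreaRect(q[:,:2].astype(np.float32)))
M=R.from_rotvec(o['orientation']).as_matrix();print(M.round(3),np.degrees(np.arctan2(M[1,2],M[0,2])))
E
```

```text
[473.97405525 191.32152423 187.49548876] [-1.07869074  0.39650971 -0.47156414] 86.92762534330488 6.875
blue 184 [578.6  99.2  78.4] [[578.44733546 100.03987774  80.        ]] ((578.7362670898438, 99.1931381225586), (24.66629981994629, 7.636866569519043), 25.79130744934082)
red 177 [472.6 189.3  87.2] [[472.85390445 189.48148152  88.        ]] ((472.6579284667969, 189.06460571289062), (12.661361694335938, 12.166496276855469), 27.070037841796875)
[[-0.886  0.006  0.463]
 [-0.463  0.002 -0.886]
 [-0.006 -1.     0.001]] -62.41775855847147
```

View pics/w3.png

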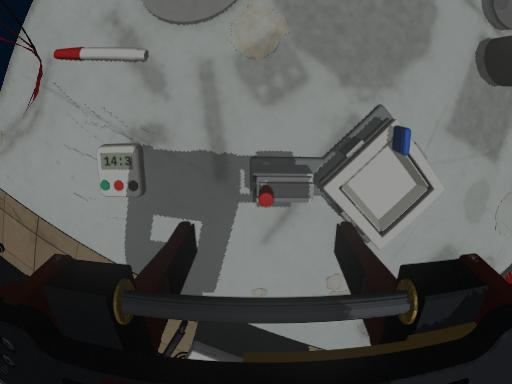

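Request:
servo_tool(
  moves="0.035 -0.03 0 0 0 0; 0.07 -0.06 0 0 0 0; 0.1 -0.085 0 0 0 0; 0.106 -0.0905 -0.02 0 0 0; 0.106 -0.0905 -0.04 0 0 0; 0.106 -0.0905 -0.06 0 0 0; 0.106 -0.0905 -0.06 0 0 0; 0.106 -0.0905 -0.06 0 0 0",
)

```text
t: 7.92
ee_pos: [577.5, 100.4, 124.1]
orientation: [-0.481, 1.953, -1.953]
ft_force: [0.8, 0.2, 0.1]
width: 87.7
```

```bash
python3 - <<'E'
from h import *
o=ctrl.get_obs(); print(o['ee_pos'],o['ft_force'],o['width'],o['t']); im=ctrl.get_image('wrist'); save('w4',im)
px=im['pixels']; P=wpts(im,o)
h=cv2.cvtColor(px,cv2.COLOR_RGB2HSV); H,S,V=[h[...,i].astype(int) for i in range(3)]
m=(abs(H-115)<15)&(S>120)&(V>60)&(abs(P[...,2]-80)<4); m[:100]=0
v,u=np.nonzero(m);q=P[m]
print(len(u),q.mean(0).round(1),wonz(im,o,np.array([u.mean()]),np.array([v.mean()]),80), cv2.minAreaRect(q[:,:2].astype(np.float32)))
M=R.from_rotvec(o['orientation']).as_matrix();print(np.degrees(np.arctan2(M[1,2],M[0,2])), M[:,1])
E
```

```text
[577.46096819 100.4307584  124.09609479] [0.75777387 0.15159449 0.05007721] 87.65495777621943 7.925
346 [580.3  98.4  78.5] [[581.0201408   98.73470157  80.        ]] ((579.56005859375, 98.35871887207031), (24.236400604248047, 7.777824878692627), 28.22850799560547)
-62.39127660952853 [-1.43854968e-03 -1.23835391e-04 -9.99998958e-01]
```

View pics/w4.png

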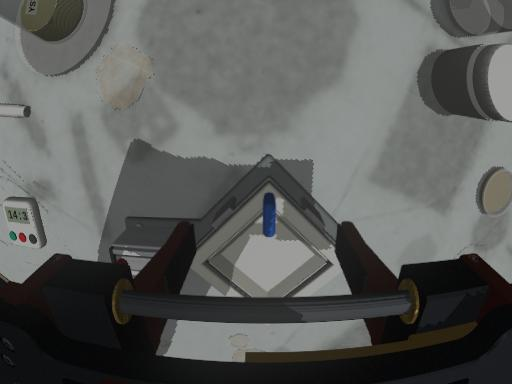

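Request:
servo_tool(
  moves="0.0025 -0.0015 -0.015 0 0 0; 0.0025 -0.0015 -0.03 0 0 0; 0.0025 -0.0015 -0.042 0 0 0; 0.0025 -0.0015 -0.049 0 0 0; 0.0025 -0.0015 -0.049 0 0 0; 0.0025 -0.0015 -0.049 0 0 0",
)

```text
t: 8.72
ee_pos: [581.0, 98.6, 75.9]
orientation: [-0.479, 1.953, -1.953]
ft_force: [-0.6, -0.4, 0.1]
width: 87.7
```

Request:
servo_tool(
  moves="0 0 0 0 0 0; 0 0 0 0 0 0; 0 0 0 0 0 0; 0 0 0 0 0 0; 0 0 0 0 0 0; 0 0 0 0 0 0; 0 0 0 0 0 0; 0 0 0 0 0 0",
  hand=255,
)

```text
t: 9.72
ee_pos: [580.7, 98.6, 75.7]
orientation: [-0.479, 1.953, -1.953]
ft_force: [0.0, 0.1, -0.1]
width: 11.1
```

```bash
python3 - <<'E'
from h import *
o=ctrl.get_obs(); print(o['ee_pos'],o['ft_force'],o['moment'],o['width'],o['t']); save('w5',ctrl.get_image('wrist'))
# arc plan: pivot seat_far
p=o['ee_pos']; yaw=np.radians(27.2); x=np.array([np.cos(yaw),np.sin(yaw),0]); y=np.array([-np.sin(yaw),np.cos(yaw),0])
tab=np.array([579.7,99.2,80]); C=tab-54*x; F=C-68*x; F[2]=45; print('centre',C,'far',F)
for a in np.arange(2,20,2.):
    Rr=R.from_rotvec(-np.radians(a)*y); print(a,((F+Rr.apply(p-F))-p).round(1)/1000,(-a*y).round(2))
E
```

```text
[580.69270871  98.55526649  75.66163813] [ 0.03136577  0.14666651 -0.06394934] [-0.03694675  0.01559421 -0.02337787] 11.141318399892505 9.725
centre [531.67151584  74.51671194  80.        ] far [471.19120246  43.4340529   45.        ]
2.0 [-0.001  -0.0005  0.0043] [ 0.91 -1.78 -0.  ]
4.0 [-0.0022 -0.0011  0.0085] [ 1.83 -3.56 -0.  ]
6.0 [-0.0034 -0.0018  0.0126] [ 2.74 -5.34 -0.  ]
8.0 [-0.0049 -0.0025  0.0168] [ 3.66 -7.12 -0.  ]
10.0 [-0.0064 -0.0033  0.0208] [ 4.57 -8.89 -0.  ]
12.0 [-0.0081 -0.0041  0.0248] [  5.49 -10.67  -0.  ]
14.0 [-0.0098 -0.0051  0.0287] [  6.4  -12.45  -0.  ]
16.0 [-0.0117 -0.006   0.0326] [  7.31 -14.23  -0.  ]
18.0 [-0.0138 -0.0071  0.0364] [  8.23 -16.01  -0.  ]
```

View pics/w5.png

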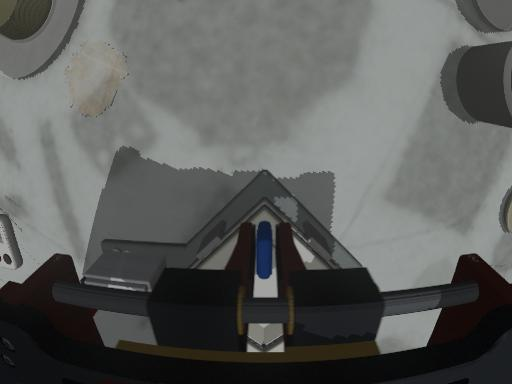

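The opening reads 11 mm against an 8 mm tab, so the fingers may still be closing. I'll wait a little longer.

Request:
servo_tool(
  moves="0 0 0 0 0 0; 0 0 0 0 0 0; 0 0 0 0 0 0; 0 0 0 0 0 0",
)

```text
t: 10.28
ee_pos: [580.6, 98.6, 75.7]
orientation: [-0.479, 1.953, -1.953]
ft_force: [-1.7, 1.1, 1.3]
width: 8.2
```

Now the tab is gripped (8.2 mm). I'll peel along the arc about the far corner, first to 6°, then check.

Request:
servo_tool(
  moves="-0.0005 -0.0003 0.0022 0.45 -0.9 0; -0.001 -0.0005 0.0043 0.91 -1.78 0; -0.0016 -0.0008 0.0064 1.37 -2.67 0; -0.0022 -0.0011 0.0085 1.83 -3.56 0; -0.0028 -0.0014 0.0105 2.3 -4.45 0; -0.0034 -0.0018 0.0126 2.74 -5.34 0; -0.0034 -0.0018 0.0126 2.74 -5.34 0",
)

```text
t: 11.15
ee_pos: [577.3, 96.6, 88.7]
orientation: [-0.368, 1.937, -1.889]
ft_force: [-0.5, 1.1, 4.1]
width: 8.3
```

```bash
python3 - <<'E'
from h import *
o=ctrl.get_obs(); print(o['ee_pos'],o['ft_force'],o['moment'],o['width'],o['t']); print(np.degrees(np.arccos(-R.from_rotvec(o['orientation']).as_matrix()[2,1])))
im=ctrl.get_image('side');cv2.imwrite('pics/s6.png',cv2.resize(im['pixels'][120:270,200:350,::-1],None,fx=4,fy=4))
E
```

```text
[577.30173369  96.64170821  88.6871375 ] [-0.5064138   1.10248856  4.12478761] [ 0.33338603  0.24880451 -0.18169846] 8.250184982284877 11.15
6.043232750779385
```

View pics/s6.png

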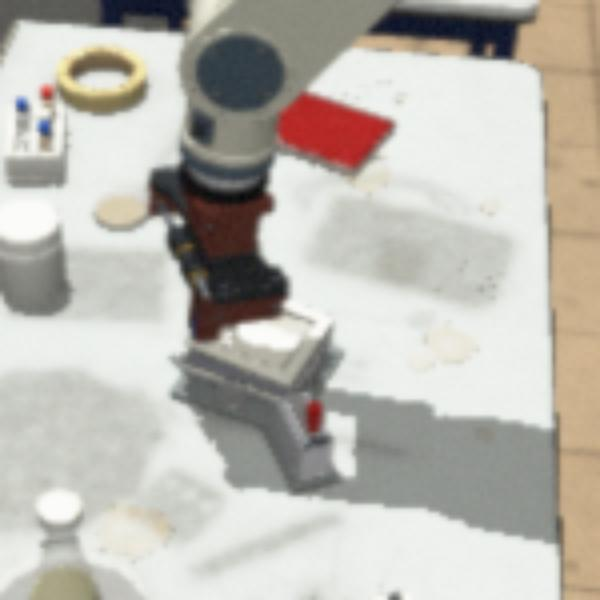

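Request:
servo_tool(
  moves="-0.0015 -0.0007 0.0042 0.92 -1.78 0; -0.003 -0.0015 0.0082 1.83 -3.56 0; -0.0047 -0.0023 0.0122 2.74 -5.34 0; -0.0064 -0.0033 0.0161 3.66 -7.12 0; -0.0083 -0.0042 0.02 4.57 -8.89 0; -0.0083 -0.0042 0.02 4.57 -8.89 0; -0.0083 -0.0042 0.02 4.57 -8.89 0",
)

```text
t: 12.08
ee_pos: [569.7, 92.5, 108.6]
orientation: [-0.193, 1.9, -1.778]
ft_force: [0.4, 0.7, 3.6]
width: 8.1
```

```bash
python3 - <<'E'
from h import *
import pickle
o=ctrl.get_obs(); print(o['ee_pos'],o['ft_force'],o['moment'],o['width'],o['t']); print(np.degrees(np.arccos(-R.from_rotvec(o['orientation']).as_matrix()[2,1])))
for n in('side','scene'):
    im=ctrl.get_image(n);pickle.dump(im,open(n+'16.pkl','wb'));a,b=(150,220) if n=='side' else (170,200)
    cv2.imwrite(f'pics/{n}16.png',cv2.resize(im['pixels'][a:a+100,b:b+100,::-1],None,fx=6,fy=6))
    P=pts(im); px=im['pixels'].astype(int); m=(px.min(2)>140)&(P[...,2]>47)&(P[...,2]<110)&(np.hypot(P[...,0]-531,P[...,1]-74)<85)
    q=P[m]
    for it in range(5):
        c=q.mean(0);_,s,V=np.linalg.svd(q-c,full_matrices=False); 
        r=abs((q-c)@V[2]); print(len(q),np.degrees(np.arccos(abs(V[2,2]))),s[2]/len(q)**.5); q=q[r<max(4,r.std()*2)]
E
```

```text
[569.67573362  92.53414111 108.56633429] [0.40428643 0.72497676 3.60702222] [-0.01952464  0.40351501  0.02855857] 8.130860552753981 12.075
16.01132466828854
316 17.87155528763241 7.557778161078209
243 17.603105729817294 4.653058209900325
161 16.9488605659676 2.7466557676931456
137 16.399469833585886 2.225953770158208
137 16.399469833585886 2.225953770158208
265 15.294849140870157 6.040228937737487
216 16.827364962865968 3.8766718038893826
141 17.35274176774885 2.2613130475127567
137 17.491749262161008 2.1773984628067256
137 17.491749262161008 2.1773984628067256
```

View pics/side16.png

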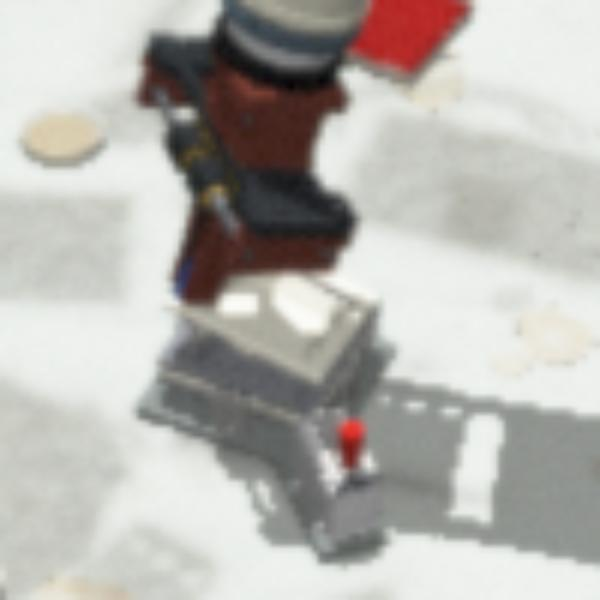

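View pics/scene16.png

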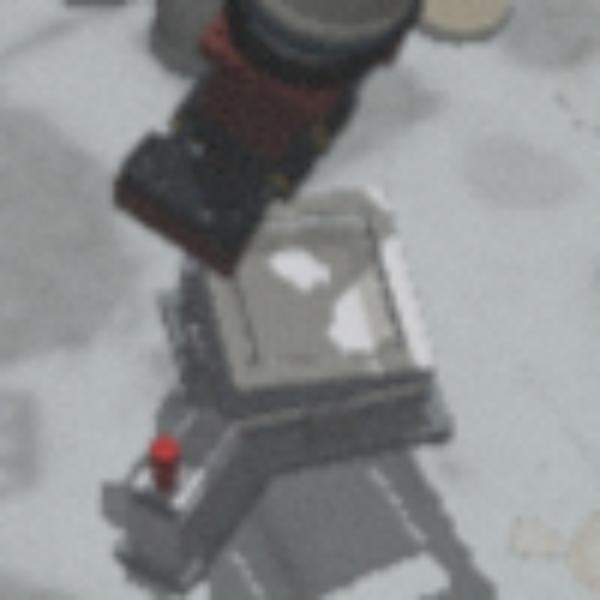

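The tray is tilted about 16–17°, its far corner is on the stack, and the bolt is out. Now I'll lift straight up.

Request:
servo_tool(
  moves="0 0 0.005 0 0 0; 0 0 0.01 0 0 0; 0 0 0.016 0 0 0; 0 0 0.024 0 0 0; 0 0 0.035 0 0 0; 0 0 0.05 0 0 0; 0 0 0.065 0 0 0; 0 0 0.08 0 0 0",
)

```text
t: 13.18
ee_pos: [569.1, 92.5, 189.7]
orientation: [-0.192, 1.901, -1.778]
ft_force: [-0.6, -0.0, -0.9]
width: 7.9
```

Request:
servo_tool(
  moves="0 0 0.01 -1.5 2.85 0; 0 0 0.02 -3 5.7 0; 0 0 0.03 -4.5 8.55 0; 0 0 0.03 -6 11.4 0; 0 0 0.03 -7.3 14.2 0; 0 0 0.03 -7.3 14.2 0; 0 0 0.03 -7.3 14.2 0",
)

```text
t: 14.05
ee_pos: [568.8, 92.5, 218.4]
orientation: [-0.478, 1.953, -1.952]
ft_force: [1.4, -0.3, -0.8]
width: 8.1
```

```bash
python3 - <<'E'
from h import *
o=ctrl.get_obs(); print(o['ee_pos'],o['ft_force'],o['moment'],o['width'],o['t'],o['qpos']); M=R.from_rotvec(o['orientation']).as_matrix();print(M.round(3))
for n in('side','scene'):
    im=ctrl.get_image(n);a,b=(130,220) if n=='side' else (150,200)
    cv2.imwrite(f'pics/{n}l.png',cv2.resize(im['pixels'][a:a+120,b:b+120,::-1],None,fx=5,fy=5))
E
```

```text
[568.78899266  92.49666131 218.44939968] [ 1.42983718 -0.27147137 -0.76892805] [-0.00515951 -0.0681703  -0.02090195] 8.088395216953062 14.05 [1.40391702e-01 3.79831322e-01 1.75921488e+00 3.89811925e-04
 1.00127005e+00 1.22970820e+00]
[[-0.886  0.001  0.463]
 [-0.463  0.001 -0.886]
 [-0.001 -1.     0.   ]]
```

View pics/sidel.png

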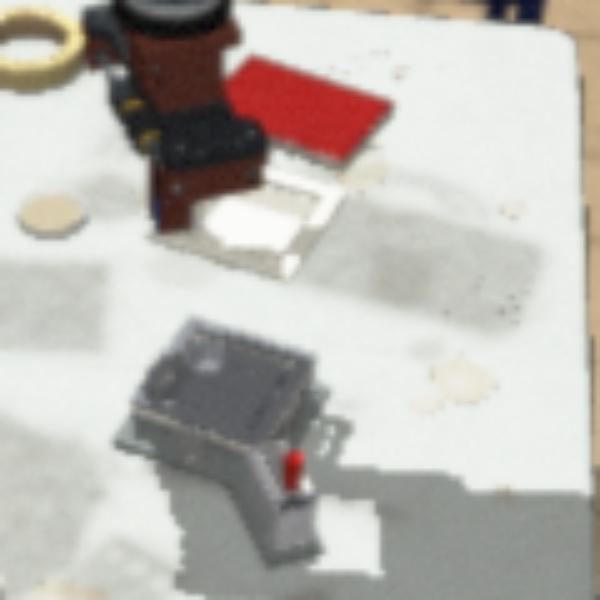

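View pics/scenel.png

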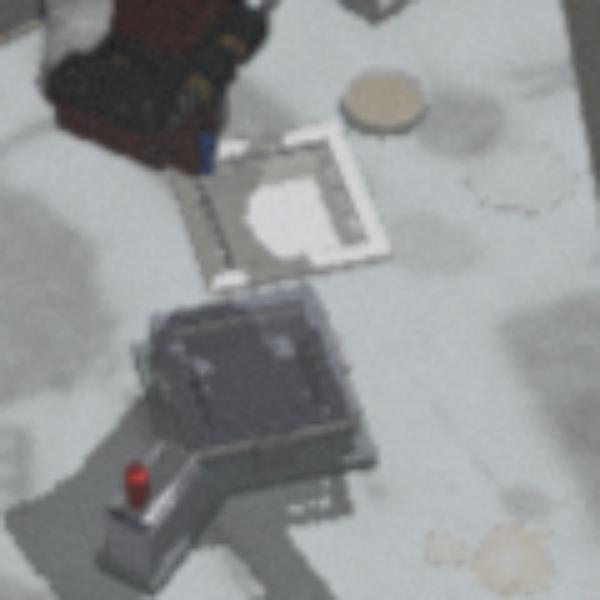

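The tray is free and level with the stack left in place. I'll carry it to the notebook.

Request:
servo_tool(
  moves="0 -0.01 0 0 0 0; -0.001 -0.03 0 0 0 0; -0.002 -0.06 0 0 0 0; -0.003 -0.09 0 0 0 0; -0.004 -0.12 0 0 0 0; -0.005 -0.15 0 0 0 0; -0.006 -0.18 0 0 0 0; -0.006 -0.21 0 0 0 0",
)

```text
t: 15.15
ee_pos: [562.3, -119.8, 218.3]
orientation: [-0.478, 1.953, -1.953]
ft_force: [0.5, 0.5, -2.0]
width: 7.9
```

Request:
servo_tool(
  moves="-0.001 -0.03 0 0 0 0; -0.002 -0.06 0 0 0 0; -0.003 -0.09 0 0 0 0; -0.004 -0.12 -0.005 0 0 0; -0.005 -0.145 -0.01 0 0 0; -0.005 -0.162 -0.015 0 0 0; -0.005 -0.172 -0.018 0 0 0; -0.005 -0.172 -0.018 0 0 0",
)

```text
t: 16.15
ee_pos: [557.7, -289.9, 199.9]
orientation: [-0.478, 1.954, -1.953]
ft_force: [-0.6, -0.3, -1.4]
width: 7.9
```

Request:
servo_tool(
  moves="0 0 0 0 0 0; 0 0 0 0 0 0; 0 0 0 0 0 0; 0 0 0 0 0 0",
)

```text
t: 16.65
ee_pos: [558.1, -289.2, 200.4]
orientation: [-0.479, 1.952, -1.952]
ft_force: [0.1, -0.9, -0.8]
width: 7.6
```

```bash
python3 - <<'E'
from h import *
o=ctrl.get_obs(); print(o['ee_pos'],o['ft_force'],o['width'],o['t'],abs(o['qvel']).max())
for n in('side','scene'):
    im=ctrl.get_image(n);save(n+'f',im);P=pts(im); px=im['pixels'].astype(int); m=(px.min(2)>110)&(px.max(2)-px.min(2)<40)&(P[...,2]>140)&(P[...,2]<200)&(np.hypot(P[...,0]-508,P[...,1]+314)<100)
    q=P[m]; c=q.mean(0); 
    for it in range(4):
        c=q.mean(0);_,s,V=np.linalg.svd(q-c,full_matrices=False);r=abs((q-c)@V[2]);q=q[r<max(4,2*r.std())]
    print(n,len(q),c.round(0),cv2.minAreaRect(P[m][:,:2].astype(np.float32)),'tilt',np.degrees(np.arccos(abs(V[2,2]))), s/len(q)**.5)
    m=(px[...,0]>110)&(px[...,1]<70)&(P[...,2]>60)&(P[...,2]<95)&(np.hypot(P[...,0]-472,P[...,1]-189)<30); print('knob',P[m].mean(0).round(1),m.sum())
im=ctrl.get_image('wrist');save('wf',im)
E
```

```text
[ 558.11888089 -289.18489629  200.4031224 ] [ 0.13196898 -0.8722944  -0.76876465] 7.606672440932238 16.65 0.0025375168998630357
side 110 [ 499. -306.  174.] ((503.8568420410156, -313.42291259765625), (110.55882263183594, 98.65737915039062), 71.08003997802734) tilt 8.177166814320163 [37.89489369 30.54709191  2.13932334]
knob [471.3 192.9  80.9] 14
scene 5 [ 553. -277.  178.] ((553.252197265625, -277.34893798828125), (3.528333902359009, 8.69700813293457), 65.31543731689453) tilt 80.48774065648018 [4.3662348  1.81774473 1.33506273]
knob [467.9 190.8  89.6] 9
```

View pics/sidef.png

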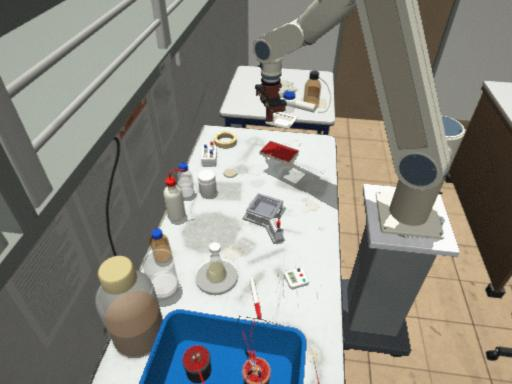

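View pics/scenef.png

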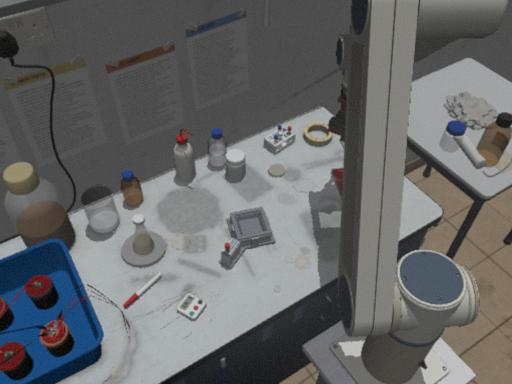

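View pics/wf.png

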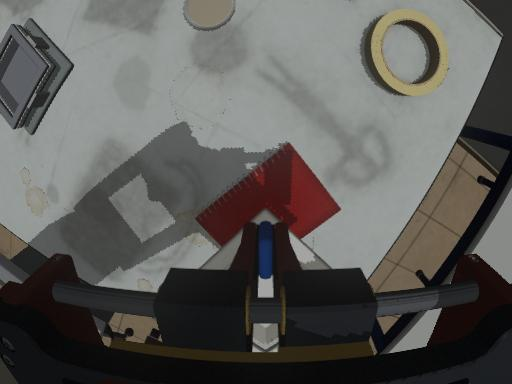

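```bash
python3 -c "
from workcell import ctrl
print(ctrl.close_job())"
```

```text
the job is handed in; nothing more can be done
None
```

I drew the bolt out, peeled the tray by its tab and carried it over the notebook, then handed the job in at about 17 s of the 48 s allowed. No verdict was reported.

- **Bolt:** I pulled the knob until it met the stop, where the resistance rose to about 18 N. The camera later showed the knob about 23 mm out, and it stayed there.
- **Peel:** I tilted the tray about the far corner to 16°. The depth images gave 16–17.5°, and the far corner was still on the stack. I then lifted the tray straight up and levelled it.
- **Final hold:** The grip reads 7.6–8 mm on the 8 mm tab. Going by the gripper position, the tray centre is within about 5 mm of the notebook centre and about 17 cm above the worktop. The arm was still. The jar, timer, pen and dish look undisturbed.

**Checks that disagreed or failed:**
- **Tray level:** A coarse depth fit from the side view gave 8° of tilt, which is still under the 15° limit. The tool was vertical to 0.1° when I levelled it, and the tab looks unchanged between the fingers. I put the 8° down to the fit including pixels from the tray's cup.
- **Scene camera:** The arm blocked its view of the tray at the end, so it could not confirm the final position.

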